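# Nest the washed batter measures

## Robot

A 6-joint arm with a two-finger parallel gripper is mounted at the origin on the work surface. World frame = base frame: x ahead of the robot, y to its left, z up, the work surface at z = 0. Lengths are in m, angles in rad, forces in N, time in s.
With the tool pointing down it reaches from about 0.425 to 0.95 m from the base axis. Payload 3.5 kg.
Tool frame: the origin (TCP) lies on the centre line of the jaws, within the pads' length; the fingertips stand 22 mm ahead of it and the grasp point (between the pads) lies 3 mm ahead of it; z points along the fingers, y is the line along which they close (so a half turn about z gives the same grasp; the last joint's range is limited). The gripper opens to 85 mm and grips with 20 to 120 N. Pads are 22 mm wide; open, the fingers measure 114 mm over their backs; the gripper's body (76 mm by 85 mm) begins 54 mm behind the grasp point. The pads swing forward as they close: fully open they stand 13 mm farther back than shut.
Start: joints at [0.977, 0.286, 1.577, -0, 1.279, -0.15], TCP at [0.29, 0.61, 0.253] pointing down, gripper open.
Joint ranges: [-2.77, 2.77], [-0.9, 2.22], [0.21, 2.48], [-1.53, 4.67], [0.24, 2.81], [-2.84, 2.84]. Speed limits (rad/s): [2.79, 2.79, 3.14, 3.14, 3.14, 3.14].

## Interface

Orientations are given as a unit quaternion [x, y, z, w].
In Python, from cell import readout, read_camera, calibration, r gives the robot as it stands.
- The arm moves only by the tool jog_arm, never from a script. Its arguments are lists of equal length, an entry for each row: "travel": the shift along the tool's x, y, z in m, a list of three; "turn": the turn about the tool's z in rad; "grip": the opening, from -1 (shut) to 1 (fully open). In form: {"travel": [[tx, ty, tz], ...], "turn": [turn, ...], "grip": [grip, ...]}. A call has 1 to 20 rows; each row shifts and turns the commanded pose from where the row before left it, along the tool's axes as they then stand; what a row does not reach is not made up. A row lasts 1/12 s, in which the tool goes at most 41.7 mm and 7.16 degrees, less where a joint would pass 70% of its speed; a pose out of reach is approached as far as the arm can. A call is refused whole if a number of a shift passes 0.0417 or a number of a turn 0.125, either way. A call with a gripper value outside its range is refused whole. The fingers move at their own pace and stop on an object; the grip force is fixed at half the most. Time passes only in rows, so rows that do not move let the fingers close. It gives the time, the measured TCP pose, the force, the opening and the grip force at its end, in the units of the state.
- readout.read_state(): the state, without advancing time (a new reading comes with each control period).
- read_camera(name): name is "scene" or "top" or "wrist"; returns the picture (400x640x3 uint8, blue, green, red); there is no depth.
- calibration(name): a dict with "fx", "fy", "cx", "cy" (pixels), "T" (4x4, takes a point from camera to world coordinates). Camera axes: x right, y down, z forward; pixel columns grow to the right and rows downward; lengths in m; the calibration is good to about 2 mm. The wrist camera is an equidistant fisheye: a pixel r from the principal point sees the ray r / f radians off the axis. A picture is of the moment at which its call begins: read the wrist's pose just before it. calibration takes no time and is no camera call; for the wrist camera it gives the pose at the moment of the call.
- r.finish_job(): hands the job in; it is judged then, once.
The state is a dict: "t": time; "joint_positions": joint angles; "joint_vel": joint speeds; "effort": joint torques, N m; "tool_pos": TCP position; "eef_rot": TCP orientation; "force": force on the tool from outside, world axes, zero at the start; "moment": the same for the moment, N m; "opening": finger opening in m; "grasp_force": force on a finger pad.
Only numpy, scipy, OpenCV 4.12 (cv2) and the standard library are available. Lean on these libraries where they do the work, as an engineer would, in place of code of your own. Each camera call takes 0.05 s, during which the arm holds its last target. There are 200 camera calls.

## Task

Put the set of three plain steel batter measures away as one nest on the bench, in size order: take the middle beaker, which lies on its side on the draining rack, and stand it upright, fully home, in the wide tub; then stand the little pail fully home inside the beaker. Lower them in gently without ramming or dropping them, leave the tub standing about where it is (a nudge of a few centimetres does no harm), and leave the other things on the bench alone.

Things in the scene. Friction and masses are not known exactly. Their poses are not given: they have to be found in the camera images.
- tub: the widest measure: plain open steel tub with straight round wall, outside diameter 76 mm, inside diameter 69 mm, 60 mm high, floor 4 mm thick, about 0.45 kg. Loose, stands upright on the bench and stays there. Origin: centre of its underside; z up towards its mouth.
- tub_rim (a point): centre of the tub's mouth, 60 mm above its underside
- beaker: middle measure: round steel beaker, outside 64 mm, inside 58 mm, 92 mm high, floor 4 mm, about 0.18 kg. Starts lying on the rack's rails, axis level 52 mm above the bench, mouth towards the robot's side. Origin: centre of underside; z along its axis to its mouth. 2.5 mm to spare all round in the tub; home there, its underside is 4 mm above the tub's, its rim 36 mm above the tub's.
- beaker_rim (a point): centre of the beaker's mouth, 92 mm from its underside along its axis
- pail: smallest measure: round steel pail, outside 52 mm, 66 mm high, floor 4 mm, about 0.14 kg. Rigid hoop handle: uprights at its +y and -y sides and a level grip bar along its y, 52 mm long, 10 mm wide (x), 8 mm high, centred 115 mm above the underside. Origin: centre of underside; z up. 3 mm to spare all round in the beaker; home there, its underside is 4 mm above the beaker's.
- pail_bar (a point): middle of the pail's grip bar, 115 mm above its underside
- rack: draining rack fixed to the bench: two level dark steel rails, 8 mm thick, 120 mm long along its x, 36 mm apart, tops 24 mm above the bench, on two black feet 80 mm wide. Origin on the bench under its middle; its -x end is the end the beaker's mouth faces.
- mat: bare black rubber mat 120 mm square, 4 mm thick, fixed flat on the bench and free of things: a place where a measure can be stood for a regrasp. Origin: centre of its underside.
- teacup: white china tea cup, no handle, 70 mm wide at the rim, 60 mm high; not part of the set. Origin: centre of underside.
- brush: flat pastry brush with wooden handle, 180 mm long, 42 mm wide, 20 mm high, lying on the bench. Origin: its middle.
- tin: closed tin can 60 mm wide, 55 mm high. Origin: centre of underside.
- bowl: white plastic bowl 130 mm wide, 50 mm high. Origin: centre of underside.
- jar: amber glass jar 72 mm wide, 100 mm high. Origin: centre of underside.
- slipbox: open steel box of paper slips, 160 x 220 mm, 50 mm high. Origin: centre of underside.
Not all that is in view belongs to the job. What is shaped like the pail but pink is not meant. What is shaped like the beaker but red or yellow is not meant.

How it is judged:
By the outcome, as a careful person would: the job done as asked, in the order asked, and still so for the second after the job is handed in, with the robot touching nothing.
It also fails if it takes over 72 s, if anything falls off the work surface, if the arm or the gripper's body presses on something with over 40 N, if the wrist force passes 120 N, or if a joint passes its speed limit or range.

## Working session

There is one attempt and no reset: what is moved stays moved. The work goes in short steps, Python scripts to look and compute and a tool call to move; the robot and the scene stay as the last step left them, time stands still between calls to the robot, and variables do not carry over. Pictures are saved under pics/ and viewed, at most 10 in all, crops included, and the job is handed in when it is done.

Besides the shell and the picture viewer there is one more tool, called after "Emit:" as a command line: name --pt "numbers of a row" for each row, then --argument value for the rest. jog_arm: Moves the arm, as the interface text tells. Its arguments: {"type":"object","properties":{"travel":{"type":"array","items":{"type":"array","items":{"type":"number"}}},"turn":{"type":"array","items":{"type":"number"}},"grip":{"type":"array","items":{"type":"number"}}},"required":["travel","turn","grip"]}

```bash
ls; mkdir -p pics; python3 - <<'E'
from cell import readout, read_camera, calibration, r
import cv2,numpy as np
for n in("scene","top","wrist"):
    c=calibration(n); print(n,c["fx"],c["fy"],c["cx"],c["cy"],np.round(c["T"],4).tolist())
    cv2.imwrite(f"pics/{n}0.png",read_camera(n))
print(readout.read_state())
E
```

```text
pics
scene 375.8312986351761 375.8312986351761 316.2044624641445 201.61963377713582 [[0.3939, 0.5963, -0.6995, 1.2365], [0.9191, -0.2451, 0.3086, -0.32], [0.0125, -0.7644, -0.6446, 0.7533], [0.0, 0.0, 0.0, 1.0]]
top 443.76459420089066 443.76459420089066 316.13571421028615 194.28522716081207 [[0.0221, -0.999, 0.0387, 0.4407], [-0.9995, -0.023, -0.0224, 0.0314], [0.0232, -0.0382, -0.999, 1.2454], [0.0, 0.0, 0.0, 1.0]]
wrist 309.70691628693146 309.70691628693146 320.384426314221 199.82772138711906 [[0.4287, 0.8687, 0.2482, 0.2262], [0.9034, -0.4116, -0.1197, 0.6398], [-0.0018, 0.2756, -0.9613, 0.3731], [0.0, 0.0, 0.0, 1.0]]
{'t': 0.15, 'joint_positions': array([ 9.76979419e-01,  2.86994842e-01,  1.57783408e+00,  2.03446176e-05,
        1.27860468e+00, -1.50021608e-01]), 'joint_vel': array([-0.00096146, -0.00144155, -0.00453817,  0.00015708, -0.00168209,
       -0.00237473]), 'effort': array([ 5.04228283e-04, -4.06602752e+01, -2.93141663e+01, -1.31106990e-04,
        3.89248948e-03,  7.25687563e-07]), 'tool_pos': array([0.28954238, 0.60922777, 0.25224671]), 'eef_rot': array([ 2.20083914e-01,  9.75480509e-01, -8.54000211e-04, -3.43575366e-04]), 'force': array([ 0.48330191,  0.01777353, -0.59131114]), 'moment': array([ 0.04895577, -0.03756061,  0.00252983]), 'grasp_force': 0.0, 'opening': 0.0848222059562278}
```

View pics/top0.png

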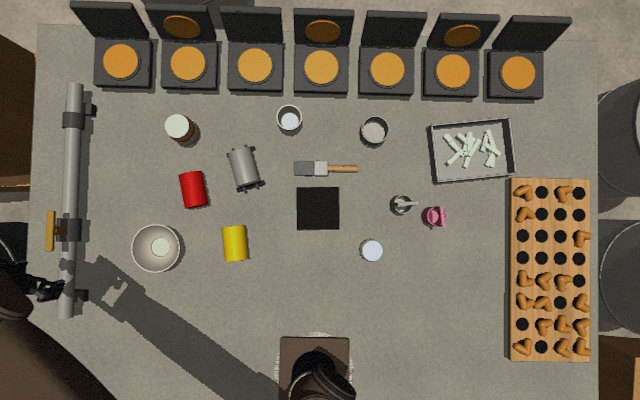

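View pics/scene0.png

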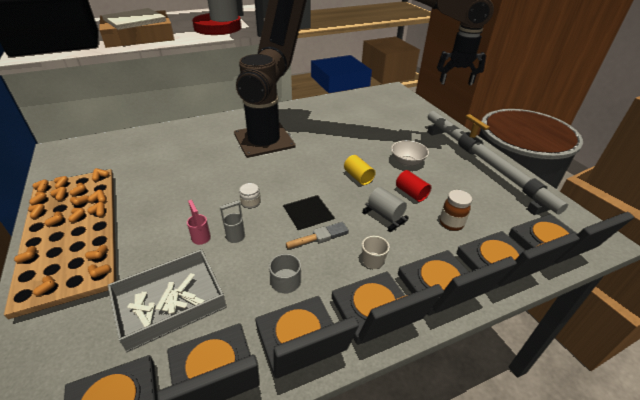

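Top view: the tub candidates are the steel tub (374,130), the teacup (289,118) and the bowl (156,248). The beaker candidates are steel (243,168) on the rack, red (193,189) and yellow (235,243). The pail candidates are steel (402,205) and pink (435,216). By the description I choose the steel ones: (374,130), (243,168) and (402,205). I'll check these in a close crop.

```bash
cat > h.py <<'E'
import cv2,numpy as np
from cell import readout, read_camera, calibration, r
def rays(n,uv,c=None):
    c=c or calibration(n); uv=np.atleast_2d(uv).astype(float); T=np.array(c["T"])
    d=np.c_[(uv[:,0]-c["cx"])/c["fx"],(uv[:,1]-c["cy"])/c["fy"]]
    if n=="wrist":
        t=np.linalg.norm(d,axis=1,keepdims=True); d=np.c_[d/np.maximum(t,1e-9)*np.sin(t),np.cos(t)]
    else: d=np.c_[d,np.ones(len(d))]
    return T[:3,3],d@T[:3,:3].T
def plane(n,uv,z,c=None):
    o,d=rays(n,uv,c); return o+d*((z-o[2])/d[:,2])[:,None]
def proj(n,P,c=None):
    c=c or calibration(n); T=np.array(c["T"]); q=(np.atleast_2d(P)-T[:3,3])@T[:3,:3]
    if n=="wrist":
        rr=np.linalg.norm(q[:,:2],axis=1,keepdims=True); q=np.c_[q[:,:2]/np.maximum(rr,1e-9)*np.arctan2(rr,q[:,2:]),np.ones(len(q))]
    q=q/q[:,2:]
    return np.c_[q[:,0]*c["fx"]+c["cx"],q[:,1]*c["fy"]+c["cy"]]
E
python3 - <<'E'
from h import *
t=cv2.imread("pics/top0.png")[90:270,170:460]
cv2.imwrite("pics/crop.png",cv2.resize(t,None,fx=2.7,fy=2.7,interpolation=cv2.INTER_CUBIC))
for n,uv,z in(("tub",(374,129),.06),("beaker",(243,168),.06),("pail",(402,205),.06),("mat",(318,208),.004)): print(n,plane("top",uv,z).round(3))
for n,uv,z in(("tub",(286,267),.06),("beaker",(388,206),.06),("pail",(234,225),.04)): print(n,plane("scene",uv,z).round(3))
E
```

```text
tub [[ 0.666 -0.147  0.06 ]]
beaker [[0.552 0.202 0.06 ]]
pail [[ 0.463 -0.226  0.06 ]]
mat [[ 0.451 -0.002  0.004]]
tub [[ 0.678 -0.149  0.06 ]]
beaker [[0.579 0.193 0.06 ]]
pail [[ 0.468 -0.225  0.04 ]]
```

View pics/crop.png

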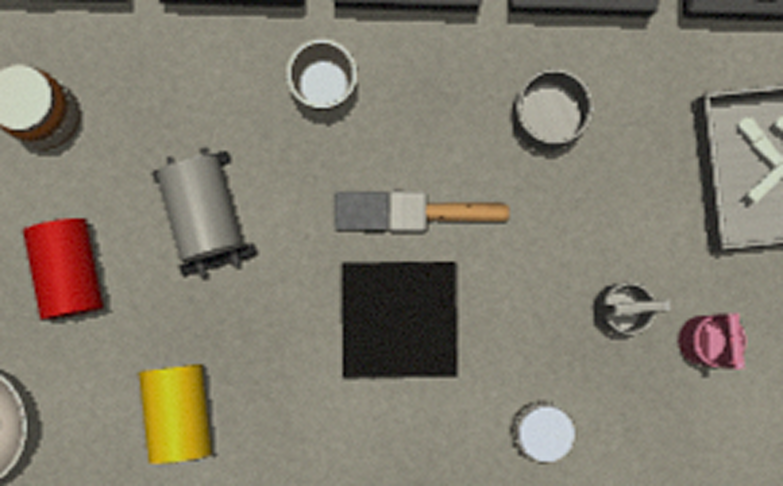

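The crop confirms the choice: the steel tub is open with a grey floor at crop (553,110), the steel beaker lies on the rack at (203,210), and the steel pail with its hoop is at (625,310). Next I'll measure the beaker's outline.

```bash
python3 - <<'E'
from h import *
t=cv2.imread("pics/top0.png"); x0,y0=215,135
p=t[y0:205,x0:275].astype(int); 
print("bench",t[135,330],"beaker",t[160,240],t[170,245],t[165,236])
sat=p.max(2)-p.min(2); 
for thr in (6,9,12):
    m=((sat<thr)&(p.max(2)>60)).astype(np.uint8)
    m=cv2.morphologyEx(m,cv2.MORPH_OPEN,np.ones((3,3)))
    m=cv2.morphologyEx(m,cv2.MORPH_CLOSE,np.ones((3,3)))
    c=max(cv2.findContours(m,0,1)[0],key=cv2.contourArea); b=cv2.boxPoints(cv2.minAreaRect(c))+[x0,y0]
    w=plane("top",b,.052)[:,:2]; print(thr,b.round(1).tolist(),w.round(4).tolist(),np.linalg.norm(w-np.roll(w,1,0),axis=1).round(4),w.mean(0).round(4))
E
```

```text
bench [121 133 138] beaker [157 170 172] [152 164 165] [127 138 141]Traceback (most recent call last):
  File "<stdin>", line 10, in <module>
ValueError: max() iterable argument is empty
```

Emit:
jog_arm --pt "-0.0274 -0.0169 0" --pt "-0.0274 -0.0169 0" --pt "-0.0274 -0.0169 0" --pt "-0.0274 -0.0169 0" --pt "-0.0274 -0.0169 0" --pt "-0.0274 -0.0169 0" --pt "-0.0274 -0.0169 0" --pt "-0.0274 -0.0169 0" --pt "-0.0274 -0.0169 0" --pt "-0.0274 -0.0169 0" --pt "-0.0274 -0.0169 0" --pt "-0.0274 -0.0169 0" --pt "-0.0274 -0.0169 0" --pt "-0.0274 -0.0169 0" --pt "-0.0274 -0.0169 0" --turn '[0, 0, 0, 0, 0, 0, 0, 0, 0, 0, 0, 0, 0, 0, 0]' --grip '[1, 1, 1, 1, 1, 1, 1, 1, 1, 1, 1, 1, 1, 1, 1]'

```text
t: 1.4
tool_pos: [0.5525, 0.2027, 0.253]
eef_rot: [0.22, 0.975, -0.0, -0.0]
force: [0.3, 0.3, -0.6]
opening: 0.0854
grasp_force: 0.0
```

Emit:
jog_arm --pt "0 0 0" --pt "0 0 0" --pt "0 0 0" --pt "0 0 0" --pt "0 0 0" --pt "0 0 0" --pt "0 0 0" --pt "0 0 0" --turn '[-0.124, -0.124, -0.124, -0.124, -0.124, -0.124, 0, 0]' --grip '[1, 1, 1, 1, 1, 1, 1, 1]'

```text
t: 2.07
tool_pos: [0.5519, 0.2042, 0.253]
eef_rot: [-0.148, 0.989, -0.0, -0.0]
force: [0.4, -0.2, -0.8]
opening: 0.0855
grasp_force: 0.0
```

```bash
python3 - <<'E'
from h import *
import pickle
c=calibration("wrist"); im=read_camera("wrist"); cv2.imwrite("pics/w1.png",im); pickle.dump(c,open("w1.pkl","wb"))
s=readout.read_state(); print(s["t"],s["tool_pos"],s["eef_rot"])
E
```

```text
2.1167 [0.55196415 0.20418175 0.25303972] [-1.48068013e-01  9.88977143e-01 -1.36637856e-05 -2.70534873e-04]
```

View pics/w1.png

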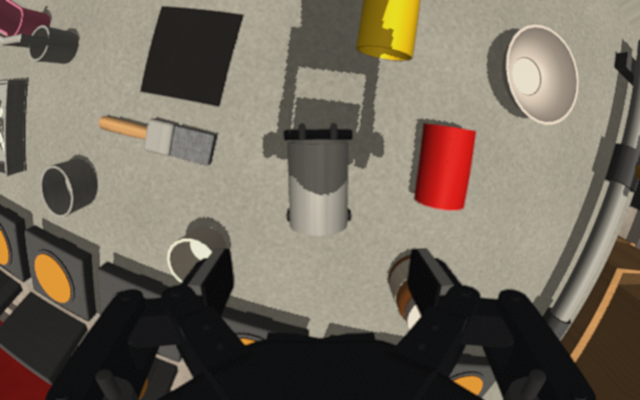

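The beaker is centred at column ~319, with side edges at about 288 and 349, its mouth end at row ~140 and its bottom arc at row ~234. The tool is nearly aligned with it.

```bash
python3 - <<'E'
from h import *
import pickle
c=pickle.load(open("w1.pkl","rb")); im=cv2.imread("pics/w1.png")
L=plane("wrist",[(288,170),(291,215)],.058,c); R=plane("wrist",[(349,170),(347,215)],.058,c)
print(L.round(4),R.round(4),np.linalg.norm(L-R,axis=1))
print(plane("wrist",[(319,141),(319,234)],.084,c).round(4), plane("wrist",[(288,140),(349,140)],.055,c).round(4))
g=cv2.cvtColor(im,cv2.COLOR_BGR2GRAY)
for v in(160,180,200,215): print(v,g[v,280:296],g[v,342:360])
for u in(305,319,333): print(u,g[126:150,u],g[226:242,u])
E
```

```text
[[0.5504 0.1691 0.058 ]
 [0.597  0.1854 0.058 ]] [[0.5319 0.2297 0.058 ]
 [0.5793 0.2432 0.058 ]] [0.06340096 0.06050544]
[[0.51   0.1905 0.084 ]
 [0.599  0.2177 0.084 ]] [[0.5207 0.1602 0.055 ]
 [0.5023 0.2204 0.055 ]]
160 [162 161 159 153 154 161 155 124  88  69  68  70  73  74  76  77] [ 76  74  71  67  66  65  71  78  82  83  99 125 130 102  84  82  84  84]
180 [165 168 170 170 170 168 165 153 127 106 106 117 124 130 134 132] [ 74  72  71  76  81  99 133 161 168 162 158 156 154 155 158 161 161 160]
200 [167 167 168 167 165 162 162 157 141 118 108 112 121 127 133 137] [123 117 110 100  97 114 139 158 163 162 160 159 161 163 164 163 162 160]
215 [164 161 159 160 156 138 102  61  51  69  92 108 119 127 133 136] [119 113 106  97  85  70  53  42  63 108 143 160 165 164 162 160 156 155]
305 [62 58 51 42 31 28 28 31 28 28 29 27 28 45 72 85 86 84 84 86 87 86 87 87] [164 163 164 163 163 164 163 164 164 164 165 162 160 160 161 160]
319 [85 82 70 48 25 17 19 20 18 16 15 15 30 57 81 91 91 87 87 91 94 95 94 95] [185 184 185 185 185 184 185 185 183 178 169 165 162 161 162 163]
333 [44 43 44 45 44 46 45 44 44 44 45 44 44 55 73 80 82 83 86 87 88 87 87 88] [153 153 152 152 152 152 152 153 155 157 159 159 159 163 165 165]
```

Emit:
jog_arm --pt "0.01 0 0.02" --pt "0.01 0 0.03" --pt "0.0115 -0.001 0.03" --pt "0 0 0.03" --pt "0 0 0.03" --pt "0 0 0.025" --pt "0 0 0.02" --pt "0 0 0.012" --pt "0 0 0" --pt "0 0 0" --turn '[0, 0, 0, 0, 0, 0, 0, 0, 0, 0]' --grip '[1, 1, 1, 1, 1, 1, 1, 1, 1, 1]'

```text
t: 2.95
tool_pos: [0.5224, 0.194, 0.0563]
eef_rot: [-0.149, 0.989, -0.0, -0.0]
force: [0.4, 0.3, 0.0]
opening: 0.0853
grasp_force: 0.0
```

Emit:
jog_arm --pt "0 0 0" --pt "0 0 0" --pt "0 0 0" --pt "0 0 0" --pt "0 0 0" --pt "0 0 0" --pt "0 0 0" --pt "0 0 0" --turn '[0, 0, 0, 0, 0, 0, 0, 0]' --grip '[0.4, 0.4, 0.4, 0.4, 0.4, 0.4, 0.4, 0.4]'

```text
t: 3.62
tool_pos: [0.5248, 0.1929, 0.0596]
eef_rot: [-0.15, 0.989, -0.001, 0.003]
force: [-0.3, -5.7, 6.4]
opening: 0.063
grasp_force: 64.7
```

Emit:
jog_arm --pt "0 0 -0.01" --pt "0 0 -0.015" --pt "0 0 -0.02" --pt "0 0 -0.02" --pt "0 0 -0.02" --pt "0 0 -0.02" --pt "0 0 -0.015" --pt "0 0 0" --pt "0 0 0" --pt "0 0 0" --turn '[0, 0, 0, 0, 0, 0, 0, 0, 0, 0]' --grip '[0.4, 0.4, 0.4, 0.4, 0.4, 0.4, 0.4, 0.4, 0.4, 0.4]'

```text
t: 4.45
tool_pos: [0.5216, 0.194, 0.1757]
eef_rot: [-0.15, 0.989, 0.0, -0.001]
force: [0.1, 0.1, -1.8]
opening: 0.0626
grasp_force: 65.8
```

```bash
python3 - <<'E'
from h import *
s=readout.read_state(); P=s["tool_pos"]; print(P,s["moment"])
a=proj("scene",P)[0]; im=read_camera("scene"); w=read_camera("wrist")
u,v=a.astype(int); print(a)
k=im[max(0,v-70):v+70,u-70:u+70]; k=cv2.resize(k,(400,400))
cv2.imwrite("pics/s2.png",np.hstack([k,cv2.resize(w[:,120:520],(400,400))]))
E
```

```text
[0.52161233 0.19396347 0.17570446] [-0.01432975  0.05621346  0.01701509]
[383.09134277 161.26168698]
```

View pics/s2.png

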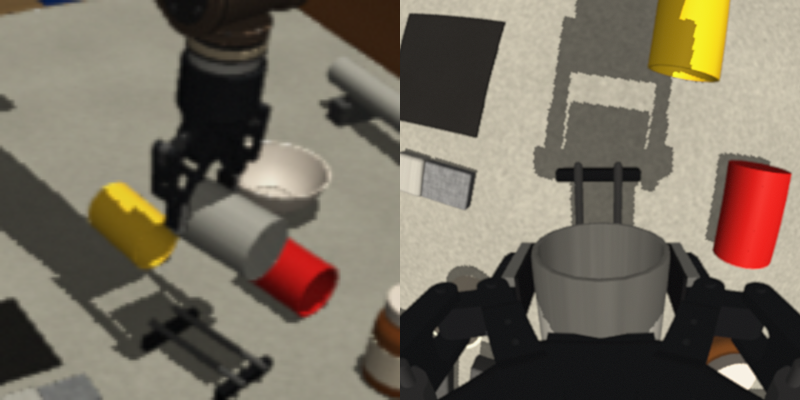

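The beaker is held at the mouth end and is off the rack, still far from upright. Its mouth ellipse spans about rows 222–280 and columns 253–388 in the wrist view. I'll work out the tilt.

```bash
cat >> h.py <<'E'
from scipy.spatial.transform import Rotation as Ro
def mouth(th,a=.013,g=.0,s=None):
    "pixels in wrist of upper and lower mouth edge for tilt th (90=upright), pivot g ahead of TCP"
    s=s or readout.read_state(); R=Ro.from_quat(s["eef_rot"]).as_matrix(); th=np.radians(th)
    P=s["tool_pos"]+R[:,2]*g
    ax=R[:,0]*np.cos(th)-R[:,2]*np.sin(th); up=-R[:,0]*np.sin(th)-R[:,2]*np.cos(th)
    m=P+a*ax; return proj("wrist",[m+.032*up,m-.032*up])
E
python3 - <<'E'
from h import *
for th in range(0,100,15):
    print(th,[mouth(th,.013,g).round(0).tolist() for g in(-.004,.003)])
E
```

```text
0 [[[319.0, 297.0], [319.0, 227.0]], [[319.0, 285.0], [320.0, 222.0]]]
15 [[[319.0, 321.0], [319.0, 215.0]], [[319.0, 309.0], [319.0, 211.0]]]
30 [[[319.0, 341.0], [319.0, 206.0]], [[319.0, 329.0], [319.0, 202.0]]]
45 [[[319.0, 354.0], [319.0, 202.0]], [[319.0, 341.0], [319.0, 197.0]]]
60 [[[319.0, 359.0], [319.0, 202.0]], [[319.0, 348.0], [319.0, 197.0]]]
75 [[[319.0, 359.0], [319.0, 209.0]], [[319.0, 348.0], [319.0, 203.0]]]
90 [[[319.0, 354.0], [319.0, 222.0]], [[319.0, 344.0], [319.0, 216.0]]]
```

```bash
python3 - <<'E'
from h import *
c=calibration("wrist"); w=read_camera("wrist"); g=cv2.cvtColor(w,cv2.COLOR_BGR2GRAY)
for v in (160,163,166,190): print(v,g[v,288:348])
for u in(297,298,299,336,337,338): print(u,g[150:186,u])
s=readout.read_state();R=Ro.from_quat(s["eef_rot"]).as_matrix();print(s["tool_pos"],R[:,0])
for uv,z in(((298,163),.024),((337,163),.024),((298,200),.024),((337,200),.024),((279,180),.02),((360,180),.02)):
    p=plane("wrist",uv,z,c)[0]; print(uv,p.round(4),((p-s["tool_pos"])@R).round(4))
E
```

```text
160 [ 95  96  95  97  97  99 100 100  98  95  96  95  95  96  98  98  98  99
  99  99  99  99  98  98  98  98  98  98  97  96  95  95  96  96  94  94
  93  96  98  98  99  99  97  95  93  94  93  91  92  91  92  94  94  95
  97  97  97  97  96  96]
163 [98 97 96 97 97 95 86 72 61 54 53 56 64 79 91 98 98 98 97 97 97 96 96 96
 97 97 97 97 96 97 98 98 98 97 96 96 95 96 97 97 97 96 96 95 94 87 74 60
 52 51 54 56 65 79 91 97 97 96 95 96]
166 [93 91 91 92 90 80 61 51 51 53 54 51 49 52 70 88 92 91 91 90 91 92 92 94
 94 94 95 95 95 94 91 88 87 86 85 84 83 83 84 83 81 82 80 81 77 66 53 48
 50 53 54 53 50 56 69 81 86 85 86 86]
190 [191 173 141 111  99  93  75  56  51  51  53  53  49  49  58  77  93 100
 100 100 101 101 101 100  99  98  98  96  98  98  99 100  99  99  99  99
  99 100 100 100  97  96  96  96  92  75  57  49  50  51  55  52  52  61
  79  95  99  97  95  95]
297 [97 97 99 99 99 99 98 98 98 98 95 87 69 54 52 52 53 53 54 53 53 54 52 53
 53 54 54 53 53 54 53 53 52 52 52 52]
298 [97 96 97 97 97 98 98 98 98 98 96 86 68 53 50 53 54 54 54 54 54 54 54 54
 53 53 53 54 53 54 53 54 54 53 52 
[... 190 characters left out ...]
51 50
 49 51 50 51 51 50 51 51 50 50 49 50]
337 [95 96 96 95 93 92 93 94 95 95 91 80 62 51 50 54 53 53 52 54 54 54 53 53
 53 52 53 53 53 51 53 52 53 52 52 53]
338 [97 97 96 95 93 92 93 94 95 96 92 81 64 54 52 54 54 54 55 54 54 54 54 54
 54 53 55 54 55 54 53 54 54 53 53 53]
[0.5213488  0.19379785 0.17468063] [-0.95528289 -0.29567821  0.00300062]
(298, 163) [0.5016 0.1675 0.024 ] [ 0.0261 -0.0193  0.1508]
(337, 163) [0.4914 0.2006 0.024 ] [0.0261 0.0153 0.1508]
(298, 200) [0.5345 0.1771 0.024 ] [-0.008  -0.0199  0.1506]
(337, 200) [0.5239 0.2112 0.024 ] [-0.008   0.0158  0.1507]
(279, 180) [0.5225 0.1551 0.02  ] [ 0.0099 -0.0373  0.1547]
(360, 180) [0.5006 0.226  0.02  ] [0.0099 0.0368 0.1547]
```

The tilt is about 0°, so friction holds the beaker level. I'll turn it upright by levering its bottom against the fixed rail ends. The +x end of the rack has free space, so I'll make a half turn first.

Emit:
jog_arm --pt "0 0 0" --pt "0 0 0" --pt "0 0 0" --pt "0 0 0" --pt "0 0 0" --pt "0 0 0" --pt "0 0 0" --pt "0 0 0" --pt "0 0 0" --pt "0 0 0" --pt "0 0 0" --pt "0 0 0" --pt "0 0 0" --turn '[0.06, 0.124, 0.124, 0.124, 0.124, 0.124, 0.124, 0.124, 0.124, 0.124, 0.124, 0.124, 0.124]' --grip '[0.4, 0.4, 0.4, 0.4, 0.4, 0.4, 0.4, 0.4, 0.4, 0.4, 0.4, 0.4, 0.4]'

```text
t: 5.68
tool_pos: [0.5218, 0.1939, 0.1751]
eef_rot: [0.587, 0.81, -0.001, -0.001]
force: [-0.1, 0.1, -1.0]
opening: 0.0629
grasp_force: 65.8
```

Emit:
jog_arm --pt "0 0 0" --pt "0 0 0" --pt "0 0 0" --pt "0 0 0" --pt "0 0 0" --pt "0 0 0" --pt "0 0 0" --pt "0 0 0" --pt "0 0 0" --pt "0 0 0" --pt "0 0 0" --pt "0 0 0" --pt "0 0 0" --pt "0 0 0" --turn '[0.124, 0.124, 0.124, 0.124, 0.124, 0.124, 0.124, 0.124, 0.124, 0.124, 0.124, 0.124, 0.106, 0]' --grip '[0.4, 0.4, 0.4, 0.4, 0.4, 0.4, 0.4, 0.4, 0.4, 0.4, 0.4, 0.4, 0.4, 0.4]'

```text
t: 6.85
tool_pos: [0.5219, 0.1939, 0.1752]
eef_rot: [0.989, 0.148, -0.001, -0.0]
force: [-0.1, -0.0, -0.9]
opening: 0.063
grasp_force: 65.8
```

Emit:
jog_arm --pt "0.02 0 0" --pt "0.03 0 0" --pt "0.033 0 0" --pt "0.033 0 0" --pt "0.033 0 0" --pt "0.023 0 0" --pt "0.01 0 0.01" --pt "0 0 0.02" --pt "0 0 0.025" --pt "0 0 0.025" --pt "0 0 0.02" --pt "0 0 0.014" --pt "0 0 0.007" --pt "0 0 0" --pt "0 0 0" --turn '[0, 0, 0, 0, 0, 0, 0, 0, 0, 0, 0, 0, 0, 0, 0]' --grip '[0.4, 0.4, 0.4, 0.4, 0.4, 0.4, 0.4, 0.4, 0.4, 0.4, 0.4, 0.4, 0.4, 0.4, 0.4]'

```text
t: 8.1
tool_pos: [0.6964, 0.2477, 0.0556]
eef_rot: [0.989, 0.15, -0.0, 0.0]
force: [0.6, -0.0, -0.9]
opening: 0.0624
grasp_force: 65.9
```

```bash
python3 - <<'E'
from h import *
s=readout.read_state(); P=s["tool_pos"]; R=Ro.from_quat(s["eef_rot"]).as_matrix(); print(P,R[:,0],s["force"],s["moment"],s["joint_positions"].round(2))
print(((np.array([.6103,.2205,.024])-P)@R).round(4))
a=proj("scene",P)[0].astype(int); im=read_camera("scene"); w=read_camera("wrist")
u,v=a; k=im[v-70:v+70,u-70:u+70]; k=cv2.resize(k,(400,400))
cv2.imwrite("pics/s3.png",np.hstack([k,w[:,120:520]]))
E
```

```text
[0.69637076 0.24772326 0.05560615] [ 9.55166404e-01  2.96069426e-01 -1.88061986e-04] [ 0.59002033 -0.0423821  -0.89822904] [ 0.00957117 -0.08045479  0.03306213] [0.2  0.62 1.51 0.   1.02 1.48]
[-0.0903  0.0005  0.0316]
```

View pics/s3.png

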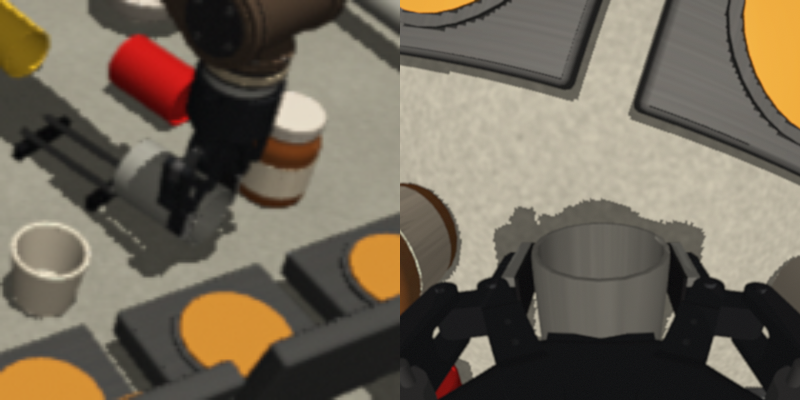

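The beaker is level just outside the rack's +x end, clear of the jar and the teacup. I'll approach the rail ends and feel for contact.

Emit:
jog_arm --pt "-0.005 0 0" --pt "-0.004 0 0" --pt "0 0 0" --turn '[0, 0, 0]' --grip '[0.4, 0.4, 0.4]'

```text
t: 8.45
tool_pos: [0.6928, 0.2463, 0.0605]
eef_rot: [0.989, 0.149, 0.009, -0.001]
force: [9.2, 3.4, -0.7]
opening: 0.0626
grasp_force: 66.0
```

Emit:
jog_arm --pt "-0.002 0 0" --pt "-0.002 0 0" --pt "0 0 0" --turn '[0, 0, 0]' --grip '[0.4, 0.4, 0.4]'

```text
t: 8.7
tool_pos: [0.6918, 0.2459, 0.0623]
eef_rot: [0.989, 0.149, 0.013, -0.002]
force: [12.1, 4.2, -0.3]
opening: 0.063
grasp_force: 66.0
```

```bash
cat >> h.py <<'E'
def tilt():
    s=readout.read_state(); g=cv2.cvtColor(read_camera("wrist"),cv2.COLOR_BGR2GRAY).astype(int)
    print(s["tool_pos"].round(4),s["force"].round(1),s["moment"].round(3),"t",s["t"])
    print("col320 rows 190-365 step2:",g[190:366:2,320])
    for th in range(0,100,15): print(th,mouth(th,.013,.004,s)[:,1].round(0),end=" ")
E
python3 -c "
from h import *
tilt()"
```

```text
[0.6918 0.2459 0.0623] [12.1  4.2 -0.3] [ 0.863 -2.459 -0.111] t 8.7
col320 rows 190-365 step2: [179 181 182 186 184 182 181 172 115  90  93  95  94  92  92  84  90  99
  99  99  98  99  99  99 100 100 100  99  99  99  99 100  99  99  99  99
  99  99 100  99  99  99  99  99 100  95  73  85 103 104 103 102 102 103
 103 104 103 102 103 103 102 103 102 102 102 102 102 102 101 103 102 102
 102  99  47  17  16  18  20  18  18  18  19  19  18  18  20  19]
0 [284. 221.] 15 [308. 210.] 30 [327. 201.] 45 [340. 197.] 60 [346. 197.] 75 [347. 203.] 90 [342. 215.]
```

Emit:
jog_arm --pt "0.01 0 0.007" --pt "0.006 0 0.007" --pt "0 0 0" --pt "0 0 0" --turn '[0, 0, 0, 0]' --grip '[0.4, 0.4, 0.46, 0.46]'

```text
t: 9.08
tool_pos: [0.6988, 0.2484, 0.041]
eef_rot: [0.989, 0.149, -0.0, 0.0]
force: [0.2, -0.1, -0.5]
opening: 0.0631
grasp_force: 66.6
```

Emit:
jog_arm --pt "0 0 0" --pt "0 0 0" --turn '[0, 0]' --grip '[0.475, 0.475]'

```text
t: 9.25
tool_pos: [0.6985, 0.2484, 0.0411]
eef_rot: [0.989, 0.149, -0.001, 0.0]
force: [-0.3, 0.5, -1.2]
opening: 0.0628
grasp_force: 55.3
```

Emit:
jog_arm --pt "0 0 0" --pt "0 0 0" --turn '[0, 0]' --grip '[0.485, 0.485]'

```text
t: 9.42
tool_pos: [0.6986, 0.2485, 0.0412]
eef_rot: [0.989, 0.149, -0.0, 0.0]
force: [-0.2, -0.9, -1.5]
opening: 0.0636
grasp_force: 43.4
```

Emit:
jog_arm --pt "0 0 0" --pt "0 0 0" --turn '[0, 0]' --grip '[0.492, 0.492]'

```text
t: 9.58
tool_pos: [0.6989, 0.2486, 0.0412]
eef_rot: [0.989, 0.149, -0.0, -0.0]
force: [-0.0, 1.2, -0.8]
opening: 0.064
grasp_force: 35.5
```

Emit:
jog_arm --pt "0.01 0 -0.02" --pt "0.01 0 -0.02" --pt "0 0 -0.018" --pt "0 0 0" --pt "0 0 0" --turn '[0, 0, 0, 0, 0]' --grip '[0.492, 0.492, 0.492, 0.5, 0.505]'

```text
t: 10.0
tool_pos: [0.7191, 0.2546, 0.1009]
eef_rot: [0.989, 0.149, 0.002, -0.0]
force: [0.3, -0.7, -1.8]
opening: 0.0641
grasp_force: 21.6
```

Emit:
jog_arm --pt "0 0 0" --pt "0 0 0" --pt "0 0 0" --turn '[0, 0, 0]' --grip '[0.51, 0.51, 0.51]'

```text
t: 10.25
tool_pos: [0.7168, 0.2542, 0.0969]
eef_rot: [0.989, 0.149, -0.002, 0.0]
force: [0.5, 0.1, -0.9]
opening: 0.0644
grasp_force: 16.7
```

```bash
python3 -c "
from h import *
tilt()"
```

```text
[0.7168 0.2542 0.0969] [ 0.5  0.1 -0.9] [ 0.02  -0.047  0.001] t 10.25
col320 rows 190-365 step2: [ 94  96  95  95  94  94  94  94  96  97  96  96  97  98  97  96  86  95
 103 102 102 101 102 101 102 102 102 102 101 102 102 102 102 102 101 101
 102 102 102 102 102 102 102 102 100  80  83 104 106 106 106 106 106 106
 106 106 106 106 106 106 105 106 106 105 104 104 105 106 105 105 105 105
 106 102  50  18  16  21  19  20  19  22  21  21  19  20  20  19]
0 [284. 221.] 15 [308. 210.] 30 [327. 202.] 45 [339. 197.] 60 [346. 197.] 75 [346. 203.] 90 [342. 215.]
```

Grip force falls smoothly as I open, so I'll ease further until the bottom swings down by gravity.

Emit:
jog_arm --pt "0 0 0" --pt "0 0 0" --pt "0 0 0" --turn '[0, 0, 0]' --grip '[0.514, 0.514, 0.514]'

```text
t: 10.55
tool_pos: [0.7181, 0.2544, 0.099]
eef_rot: [0.989, 0.149, -0.0, 0.0]
force: [0.3, 0.6, -1.8]
opening: 0.065
grasp_force: 13.0
```

```bash
python3 -c "
from h import *
tilt()"
```

```text
[0.7181 0.2544 0.099 ] [ 0.3  0.6 -1.8] [ 0.078 -0.076  0.045] t 10.55
col320 rows 190-365 step2: [126  95  95  95  94  93  95  94  94  97  97  95  96  98  98  96  86  95
 102 101 102 101 102 102 102 101 101 103 102 102 102 102 101 102 102 102
 102 102 102 102 101 101 101 102 103  82  80 103 106 106 106 106 105 105
 106 106 106 106 107 106 106 105 106 105 105 105 105 105 105 104 104 104
 105 102  49  18  19  17  20  20  20  19  23  22  20  20  20  19]
0 [284. 221.] 15 [308. 210.] 30 [327. 202.] 45 [339. 197.] 60 [346. 197.] 75 [346. 203.] 90 [342. 215.]
```

Emit:
jog_arm --pt "0 0 0" --pt "0 0 0" --pt "0 0 0" --turn '[0, 0, 0]' --grip '[0.517, 0.517, 0.517]'

```text
t: 10.85
tool_pos: [0.7182, 0.2545, 0.0994]
eef_rot: [0.989, 0.149, 0.0, -0.0]
force: [0.1, 0.1, -1.2]
opening: 0.0649
grasp_force: 10.4
```

```bash
python3 -c "
from h import *
tilt()"
```

```text
[0.7182 0.2545 0.0994] [ 0.1  0.1 -1.2] [-0.007 -0.056  0.035] t 10.85
col320 rows 190-365 step2: [125  95  95  95  95  94  95  93  94  96  97  95  95  97  98  96  84  94
 103 101 101 100 102 102 102 101 101 102 101 103 101 102 103 102 102 102
 101 102 102 101 102 102 101 102 102  85  79 101 107 106 105 105 106 106
 106 106 106 105 106 105 106 106 105 104 105 105 106 105 105 105 104 105
 105 102  49  17  17  20  21  19  17  21  20  20  19  21  19  20]
0 [284. 221.] 15 [308. 210.] 30 [327. 201.] 45 [339. 197.] 60 [346. 197.] 75 [346. 202.] 90 [342. 215.]
```

Emit:
jog_arm --pt "0 0 0" --pt "0 0 0" --pt "0 0 0" --turn '[0, 0, 0]' --grip '[0.519, 0.519, 0.519]'

```text
t: 11.15
tool_pos: [0.7182, 0.2545, 0.0993]
eef_rot: [0.989, 0.149, 0.0, -0.0]
force: [-0.6, -0.6, -1.7]
opening: 0.0647
grasp_force: 8.8
```

```bash
python3 -c "
from h import *
tilt()"
```

```text
[0.7182 0.2545 0.0993] [-0.6 -0.6 -1.7] [ 0.012 -0.041  0.005] t 11.15
col320 rows 190-365 step2: [126  95  96  95  95  93  94  93  95  97  97  96  95  98  98  97  84  94
 103 101 102 101 102 101 101 102 102 102 103 102 102 101 102 102 103 102
 102 102 102 102 101 103 101 103 102  85  78 100 106 106 106 105 105 106
 106 105 106 106 106 106 106 105 104 105 105 105 104 105 105 105 104 105
 106 101  49  18  17  18  19  18  19  19  22  18  21  21  20  20]
0 [284. 221.] 15 [308. 210.] 30 [327. 201.] 45 [340. 197.] 60 [346. 197.] 75 [346. 203.] 90 [342. 215.]
```

Emit:
jog_arm --pt "0 0 0" --pt "0 0 0" --pt "0 0 0" --turn '[0, 0, 0]' --grip '[0.521, 0.521, 0.521]'

```text
t: 11.45
tool_pos: [0.7182, 0.2545, 0.0994]
eef_rot: [0.989, 0.149, -0.0, 0.0]
force: [0.0, -0.4, -0.2]
opening: 0.0648
grasp_force: 6.8
```

```bash
python3 -c "
from h import *
tilt()"
```

```text
[0.7182 0.2545 0.0994] [ 0.  -0.4 -0.2] [ 0.014 -0.02  -0.008] t 11.45
col320 rows 190-365 step2: [ 95  96  96  96  95  94 117 155 175 151  90  91  91  91  91  90  91  91
  91  91  91  90  92  91  91  91  92  91  91  91  90  91  91  92  91  91
  91  92  91  91  91  91  92  91  92  92  91  91  93  93  92  92  93  94
  92  91  91  93  93  92  92  91  90  94  99  99  95  94  95  94  94  94
  94  91  43  18  18  20  19  19  20  21  19  20  21  20  20  19]
0 [284. 221.] 15 [308. 210.] 30 [327. 201.] 45 [340. 197.] 60 [346. 197.] 75 [346. 202.] 90 [342. 215.]
```

Emit:
jog_arm --pt "0 0 0" --pt "0 0 0" --pt "0 0 0" --turn '[0, 0, 0]' --grip '[0.521, 0.521, 0.5]'

```text
t: 11.75
tool_pos: [0.7182, 0.2544, 0.0993]
eef_rot: [0.989, 0.149, 0.0, 0.0]
force: [-0.8, 0.2, -1.4]
opening: 0.0643
grasp_force: 11.1
```

```bash
python3 - <<'E'
from h import *
s=readout.read_state(); P=s["tool_pos"]
a=proj("scene",P)[0].astype(int); im=read_camera("scene"); w=read_camera("wrist")
u,v=a; k=im[v-70:v+70,u-70:u+70]; k=cv2.resize(k,(400,400))
cv2.imwrite("pics/s4.png",np.hstack([k,w[:,120:520]]))
E
```

```text
(no output)
```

View pics/s4.png

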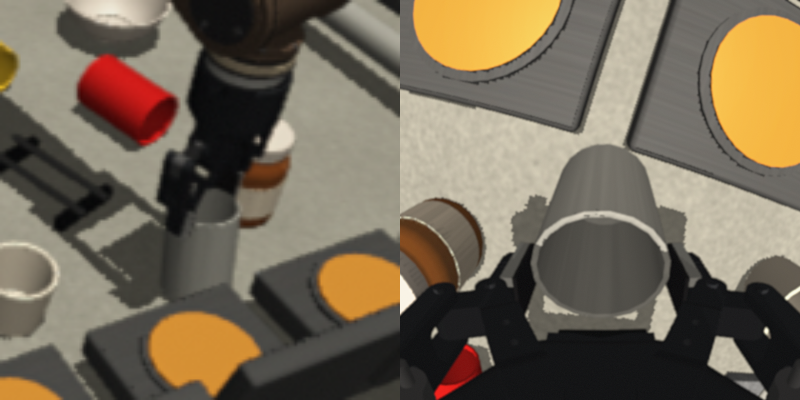

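It swung past upright: the bottom now leans outward (row 145) and the mouth spans rows 210–312. I'll estimate the angle.

```bash
python3 - <<'E'
from h import *
for th in range(90,140,8):
  for g in(0,.005): print(th,g,mouth(th,.013,g)[:,1].round(0),"bottom",mouth(th,-.079,g)[:,1].round(0))
E
```

```text
90 0 [348. 218.] bottom [259. 171.]
90 0.005 [341. 214.] bottom [256. 170.]
98 0 [344. 228.] bottom [243. 156.]
98 0.005 [337. 223.] bottom [240. 155.]
106 0 [338. 239.] bottom [227. 142.]
106 0.005 [332. 234.] bottom [224. 141.]
114 0 [332. 252.] bottom [211. 128.]
114 0.005 [326. 246.] bottom [209. 128.]
122 0 [326. 266.] bottom [195. 115.]
122 0.005 [320. 259.] bottom [193. 115.]
130 0 [319. 280.] bottom [179. 103.]
130 0.005 [313. 272.] bottom [178. 103.]
138 0 [311. 294.] bottom [164.  92.]
138 0.005 [306. 286.] bottom [163.  93.]
```

```bash
python3 - <<'E'
from h import *
from scipy.optimize import least_squares
s=readout.read_state()
f=lambda p:np.r_[mouth(p[0],p[1],p[2],s)[:,1]-[312,211],mouth(p[0],p[1]-.092,p[2],s)[1,1]-145]
q=least_squares(f,[90,.013,.01],x_scale=[10,.01,.01]); print(q.x,q.fun)
E
```

```text
[1.01768896e+02 1.12868144e-02 2.22206166e-02] [-7.95807864e-13  1.59161573e-12  1.76214598e-12]
```

The fit gives a lean of ~12°. The beaker has slid down to the fingertips, with its foot about on the bench. I'll drag the top upright with a light grip, then let go softly.

Emit:
jog_arm --pt "0.003 0 0" --pt "0.004 0 0" --pt "0.004 0 0" --pt "0.003 0 0" --pt "0 0 0" --pt "0 0 0" --pt "0 0 0" --turn '[0, 0, 0, 0, 0, 0, 0]' --grip '[0.515, 0.52, 0.52, 0.522, 0.53, 0.54, 0.56]'

```text
t: 12.43
tool_pos: [0.7317, 0.2586, 0.0995]
eef_rot: [0.989, 0.149, 0.0, 0.0]
force: [-0.5, 1.0, -0.6]
opening: 0.0667
grasp_force: 0.0
```

```bash
python3 - <<'E'
from h import *
s=readout.read_state(); P=s["tool_pos"]; print(P,s["force"],s["grasp_force"])
a=proj("scene",P)[0].astype(int); im=read_camera("scene"); w=read_camera("wrist")
u,v=a; k=im[v-70:v+70,u-70:u+70]; k=cv2.resize(k,(400,400))
cv2.imwrite("pics/s5.png",np.hstack([k,w[:,120:520]]))
for g in (.005,.015,.02,.025): print(g,mouth(90,.012,g,s)[:,1],mouth(90,-.08,g,s)[1,1])
E
```

```text
[0.73172784 0.25863237 0.09954254] [-0.48385403  1.03414152 -0.57670261] 0.0
0.005 [339.207264 212.737945] 169.50312078296616
0.015 [326.32500545 205.16879744] 166.93768566367726
0.02 [320.33503417 201.78764416] 165.73949935596613
0.025 [314.62410015 198.63953199] 164.5928678705205
```

View pics/s5.png

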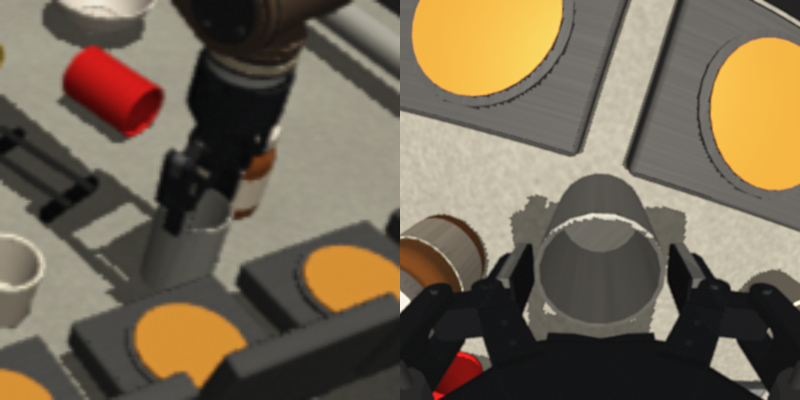

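The beaker now stands upright on the bench: its mouth spans rows 214–322 and columns 538–662, and the fingers are just clear of it. I'll measure its centre at rim height and regrasp.

```bash
python3 - <<'E'
from h import *
s=readout.read_state(); P=s["tool_pos"];R=Ro.from_quat(s["eef_rot"]).as_matrix()
g=cv2.cvtColor(cv2.imread("pics/s5.png")[:,400:],cv2.COLOR_BGR2GRAY)
print(g[206:224,200],g[312:330,200]); print(g[265,132:148],g[265,255:270])
for uv in((320,213),(320,323),(258,268),(383,268)):
    p=plane("wrist",uv,.092)[0]; print(uv,((p-P)@R).round(4))
p=plane("wrist",(320,175),0)[0]; print("bottom far",((p-P)@R).round(4))
E
```

```text
[ 83  83  84  83  82  81 102 156 206 224 220 205 171 126 104 104 105 106] [ 77  78  78  77  77  77  78  77  78  76  81  94 108 111 106 101  98  97]
[ 27  55  85 104 108 107 100  82  66  61  61  63  63  63  62  63] [ 64  63  62  65  79  96 105 105 105 105 124 138 105  51  17]
(320, 213) [ 0.0272 -0.0006  0.0075]
(320, 323) [-0.0333 -0.0006  0.0074]
(258, 268) [-0.0006 -0.0301  0.0074]
(383, 268) [-0.0006  0.0294  0.0075]
bottom far [ 0.0254 -0.0007  0.0995]
```

Emit:
jog_arm --pt "-0.002 0 0.003" --pt "-0.002 0 0.004" --pt "0 0 0.003" --pt "0 0 0" --pt "0 0 0" --pt "0 0 0" --pt "0 0 0" --turn '[0, 0, 0, 0, 0, 0, 0]' --grip '[0.6, 0.6, 0.6, 0.4, 0.4, 0.4, 0.4]'

```text
t: 13.12
tool_pos: [0.7273, 0.2573, 0.0885]
eef_rot: [0.989, 0.149, -0.001, 0.0]
force: [0.1, 0.2, -1.4]
opening: 0.0621
grasp_force: 65.3
```

Emit:
jog_arm --pt "0 0 -0.01" --pt "0 0 -0.02" --pt "0 0 -0.03" --pt "0 0 -0.03" --pt "0 0 -0.02" --pt "0 0 -0.01" --pt "0 0 0" --pt "0 0 0" --turn '[0, 0, 0, 0, 0, 0, 0, 0]' --grip '[0.4, 0.4, 0.4, 0.4, 0.4, 0.4, 0.4, 0.4]'

```text
t: 13.78
tool_pos: [0.7276, 0.2574, 0.2093]
eef_rot: [0.989, 0.149, 0.0, -0.0]
force: [-0.3, 0.1, -2.4]
opening: 0.0617
grasp_force: 65.6
```

```bash
python3 - <<'E'
from h import *
s=readout.read_state(); P=s["tool_pos"]; print(P,s["force"],s["grasp_force"],s["joint_positions"].round(2))
t=read_camera("top"); x0,y0=340,105; p=cv2.resize(t[y0:y0+55,x0:x0+70],None,fx=5.5,fy=5.5,interpolation=cv2.INTER_CUBIC)
w=read_camera("wrist")
cv2.imwrite("pics/s6.png",np.hstack([cv2.copyMakeBorder(p,0,400-p.shape[0],0,0,0),w[:,120:520]]))
cv2.imwrite("pics/t6.png",t); cv2.imwrite("pics/w6.png",w)
E
```

```text
[0.72761183 0.25738321 0.20932564] [-0.30144751  0.11801744 -2.43860762] 65.58519998565316 [0.21 0.53 1.34 0.   1.28 1.48]
```

View pics/s6.png

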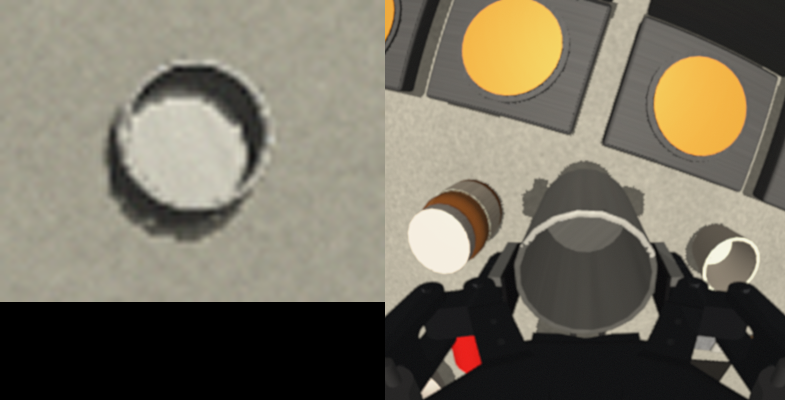

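The beaker is held near its rim (mouth rows 212–333, foot far edge at row ~162). In the top view the tub's rim circle is centred at about (375.4,129.4).

```bash
python3 - <<'E'
from h import *
from scipy.optimize import least_squares
s=readout.read_state(); P=s["tool_pos"];R=Ro.from_quat(s["eef_rot"]).as_matrix()
g=cv2.cvtColor(cv2.imread("pics/w6.png"),cv2.COLOR_BGR2GRAY); print(g[204:222,320],g[322:342,320],g[150:176,320])
for b in(160,163,166):
  f=lambda p:np.r_[mouth(p[0],p[1],p[2],s)[:,1]-[333,212],mouth(p[0],p[1]-.092,p[2],s)[1,1]-b]
  q=least_squares(f,[90,.013,.01],x_scale=[10,.01,.01]); print(b,q.x)
tub=plane("top",(375.4,129.4),.06)[0]; d=tub-P; print(tub.round(4),(d@R).round(4),np.hypot(*tub[:2]))
E
```

```text
[ 79  79  79  77  76  94 145 194 216 211 201 188 170 138 109  99 100  99] [ 73  73  73  73  72  73  75  88 103 106 102  98  95  93  90  72  44  21
  19  16] [181 181 181 183 186 188 186 185 184 175 147 114  94  92  94  96  96  94
  91  84  80  79  79  79  80  79]
160 [ 9.38695340e+01 -9.04179972e-03 -1.41474365e-02]
163 [ 9.28033693e+01  2.19549738e-03 -1.46430018e-03]
166 [9.17114280e+01 2.73582111e-02 2.51513318e-02]
[ 0.6654 -0.1511  0.06  ] [-0.1783  0.3721  0.147 ] 0.6823557158571425
```

Emit:
jog_arm --pt "-0.0095 0.0133 0" --pt "-0.0192 0.0266 0" --pt "-0.0192 0.0266 0" --pt "-0.0192 0.0266 0" --pt "-0.0192 0.0266 0" --pt "-0.0192 0.0266 0" --pt "-0.0192 0.0266 0" --pt "-0.0192 0.0266 0" --pt "-0.0192 0.0266 0" --pt "-0.0192 0.0266 0" --pt "-0.0192 0.0266 0" --pt "-0.0192 0.0266 0" --pt "-0.0192 0.0266 0" --pt "-0.0192 0.0266 0" --pt "-0.0095 0.0133 0" --pt "0 0 0" --pt "0 0 0" --turn '[0, 0, 0, 0, 0, 0, 0, 0, 0, 0, 0, 0, 0, 0, 0, 0, 0]' --grip '[0.4, 0.4, 0.4, 0.4, 0.4, 0.4, 0.4, 0.4, 0.4, 0.4, 0.4, 0.4, 0.4, 0.4, 0.4, 0.4, 0.4]'

```text
t: 15.3
tool_pos: [0.58, -0.178, 0.2072]
eef_rot: [0.989, 0.148, -0.001, -0.001]
force: [0.4, -0.4, -1.1]
opening: 0.0621
grasp_force: 65.7
```

```bash
python3 - <<'E'
from h import *
s=readout.read_state(); P=s["tool_pos"];R=Ro.from_quat(s["eef_rot"]).as_matrix(); c=calibration("wrist"); T=np.array(c["T"])
loc=lambda p:((np.atleast_2d(p)-P)@R).round(4)
w=read_camera("wrist"); cv2.imwrite("pics/w7.png",w); g=cv2.cvtColor(w,cv2.COLOR_BGR2GRAY)
print(P)
for r_,z in((209.5,P[2]+.0035),(337,P[2]+.0035),(160,P[2]-.0885)): print("beaker",loc(plane("wrist",(320,r_),z,c)))
tc=proj("wrist",(.6654,-.1511,.06),c)[0]; print("tub px",tc)
# rectify: top-down view of the rim plane z=.06, 0.25 mm/pixel, in tool axes, centred on the expected tub
n=480; ii,jj=np.mgrid[0:n,0:n]; d0=loc((.6654,-.1511,.06))[0]; 
Q=P+np.c_[(d0[0]+(n/2-ii.ravel())*.00025),(d0[1]+(jj.ravel()-n/2)*.00025),np.full(n*n,(P[2]-.06))]@R.T
m=proj("wrist",Q,c).astype(np.float32).reshape(n,n,2); rec=cv2.remap(w,m[...,0],m[...,1],cv2.INTER_CUBIC); cv2.imwrite("pics/rec7.png",rec)
gr=cv2.medianBlur(cv2.cvtColor(rec,cv2.COLOR_BGR2GRAY),5)
for rr in((134,142),(146,158)):
  h=cv2.HoughCircles(gr,cv2.HOUGH_GRADIENT,1,20,param1=80,param2=12,minRadius=rr[0],maxRadius=rr[1])
  if h is not None:
    for k in h[0][:3]: print(k,"tool xy",d0[0]+(n/2-k[1])*.00025,d0[1]+(k[0]-n/2)*.00025)
print(d0)
cv2.imwrite("pics/s7.png",np.hstack([w[:400,160:480],cv2.resize(rec,(400,400))]))
E
```

```text
[ 0.57997367 -0.17800605  0.20716586]
beaker [[ 0.0323 -0.0005 -0.0036]]
beaker [[-0.0337 -0.0005 -0.0034]]
beaker [[ 0.0381 -0.0007  0.0884]]
tub px [320.66111174  90.23170558]
[235.5 227.5 137. ] tool xy 0.09302500004656612 -0.001325000067986548
[214.5 233.5 135.9] tool xy 0.0915250000335276 -0.006575000346451997
[244.5 233.5 146.4] tool xy 0.0915250000335276 0.000925000067986548
[228.5 219.5 157.4] tool xy 0.09502500014156103 -0.003075000238418579
[224.5 239.5 149.9] tool xy 0.09002500000593718 -0.004075000169500708
[ 0.0899 -0.0002  0.147 ]
```

View pics/s7.png

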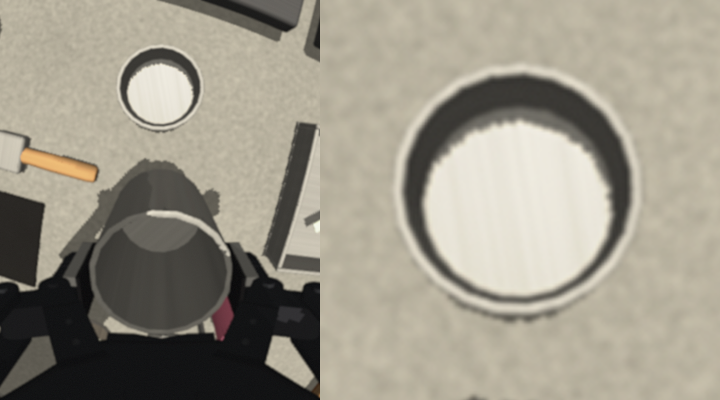

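The tub's rim circle fits at tool (0.093,-0.001), with inner radius 34.3 mm against the 34.5 mm expected. The beaker hangs upright at about (0,0). I'll move over and lower with force checks.

Emit:
jog_arm --pt "0.015 -0.001 0" --pt "0.02 0 0" --pt "0.022 0 0" --pt "0.02 0 0.005" --pt "0.0115 0 0.01" --pt "0.004 0 0.015" --pt "0 0 0.012" --pt "0 0 0.008" --pt "0 0 0" --pt "0 0 0" --turn '[0, 0, 0, 0, 0, 0, 0, 0, 0, 0]' --grip '[0.4, 0.4, 0.4, 0.4, 0.4, 0.4, 0.4, 0.4, 0.4, 0.4]'

```text
t: 16.18
tool_pos: [0.668, -0.1492, 0.1579]
eef_rot: [0.989, 0.149, -0.001, -0.001]
force: [1.0, -0.7, -1.0]
opening: 0.0616
grasp_force: 65.7
```

Emit:
jog_arm --pt "0 0 0.003" --pt "0 0 0.003" --pt "0 0 0.003" --pt "0 0 0.003" --pt "0 0 0" --turn '[0, 0, 0, 0, 0]' --grip '[0.4, 0.4, 0.4, 0.4, 0.4]'

```text
t: 16.6
tool_pos: [0.6687, -0.1494, 0.1466]
eef_rot: [0.989, 0.149, -0.0, -0.0]
force: [0.5, 0.1, -1.9]
opening: 0.0618
grasp_force: 65.7
```

Emit:
jog_arm --pt "0 0 0.003" --pt "0 0 0.003" --pt "0 0 0.002" --pt "0 0 0" --turn '[0, 0, 0, 0]' --grip '[0.4, 0.4, 0.4, 0.4]'

```text
t: 16.93
tool_pos: [0.6688, -0.1495, 0.1385]
eef_rot: [0.989, 0.149, -0.0, -0.0]
force: [-0.2, 0.4, -1.6]
opening: 0.0621
grasp_force: 65.7
```

Emit:
jog_arm --pt "0 0 0.004" --pt "0 0 0.004" --pt "0 0 0.004" --pt "0 0 0.004" --pt "0 0 0.003" --pt "0 0 0" --turn '[0, 0, 0, 0, 0, 0]' --grip '[0.4, 0.4, 0.4, 0.4, 0.4, 0.4]'

```text
t: 17.43
tool_pos: [0.6688, -0.1494, 0.119]
eef_rot: [0.989, 0.149, -0.001, -0.0]
force: [-1.0, -0.2, -2.8]
opening: 0.0621
grasp_force: 65.7
```

Emit:
jog_arm --pt "0 0 0.004" --pt "0 0 0.004" --pt "0 0 0.004" --pt "0 0 0.004" --pt "0 0 0.003" --pt "0 0 0" --turn '[0, 0, 0, 0, 0, 0]' --grip '[0.4, 0.4, 0.4, 0.4, 0.4, 0.4]'

```text
t: 17.93
tool_pos: [0.6689, -0.1494, 0.1002]
eef_rot: [0.989, 0.149, -0.0, -0.0]
force: [-0.7, -1.9, -2.8]
opening: 0.0617
grasp_force: 65.7
```

Emit:
jog_arm --pt "0 0 0.002" --pt "0 0 0.002" --pt "0 0 0.0015" --pt "0 0 0" --turn '[0, 0, 0, 0]' --grip '[0.4, 0.4, 0.4, 0.4]'

```text
t: 18.27
tool_pos: [0.6691, -0.1495, 0.0955]
eef_rot: [0.989, 0.149, -0.0, 0.0]
force: [-1.6, -2.3, -1.2]
opening: 0.0619
grasp_force: 65.9
```

Emit:
jog_arm --pt "0 0 0.0015" --pt "0 0 0.001" --pt "0 0 0" --turn '[0, 0, 0]' --grip '[0.4, 0.4, 0.4]'

```text
t: 18.52
tool_pos: [0.6691, -0.1495, 0.0932]
eef_rot: [0.989, 0.149, -0.0, 0.0]
force: [-2.0, -2.0, -0.4]
opening: 0.0616
grasp_force: 65.9
```

Emit:
jog_arm --pt "0 0 0.001" --pt "0 0 0.001" --pt "0 0 0" --turn '[0, 0, 0]' --grip '[0.4, 0.4, 0.4]'

```text
t: 18.77
tool_pos: [0.6693, -0.1495, 0.0924]
eef_rot: [0.989, 0.149, -0.0, 0.0]
force: [-4.5, -1.7, 4.2]
opening: 0.0616
grasp_force: 66.3
```

The floor contact is at TCP 92.4 mm, against 92.5 mm expected, so the beaker is home. I'll release gently and rise.

Emit:
jog_arm --pt "0 0 0" --pt "0 0 0" --pt "0 0 0" --pt "0 0 0" --pt "0 0 0" --pt "0 0 0" --pt "0 0 -0.005" --pt "0 0 -0.015" --pt "0 0 -0.03" --pt "0 0 -0.03" --pt "0 0 -0.03" --pt "0 0 -0.02" --pt "0 0 0" --pt "0 0 0" --turn '[0, 0, 0, 0, 0, 0, 0, 0, 0, 0, 0, 0, 0, 0]' --grip '[0.48, 0.51, 0.53, 0.56, 0.6, 0.7, 0.7, 0.7, 0.7, 0.7, 0.7, 0.7, 0.7, 0.7]'

```text
t: 19.93
tool_pos: [0.6703, -0.1497, 0.2249]
eef_rot: [0.989, 0.149, 0.003, 0.001]
force: [0.2, -0.5, -0.2]
opening: 0.0725
grasp_force: 0.0
```

```bash
cat >> h.py <<'E'
def rect(w,c,s,ctr,z,n=480,k=.00025):
    "top-down view of plane z round world ctr in tool axes"
    P=s["tool_pos"];R=Ro.from_quat(s["eef_rot"]).as_matrix(); d0=(np.array([ctr[0],ctr[1],z])-P)@R
    ii,jj=np.mgrid[0:n,0:n]; Q=P+np.c_[d0[0]+(n/2-ii.ravel())*k,d0[1]+(jj.ravel()-n/2)*k,np.full(n*n,d0[2])]@R.T
    m=proj("wrist",Q,c).astype(np.float32).reshape(n,n,2); rec=cv2.medianBlur(cv2.cvtColor(cv2.remap(w,m[...,0],m[...,1],cv2.INTER_CUBIC),cv2.COLOR_BGR2GRAY),5)
    def circ(r0,r1,p2=12):
        h=cv2.HoughCircles(rec,cv2.HOUGH_GRADIENT,1,8,param1=80,param2=p2,minRadius=int(r0/k),maxRadius=int(r1/k))
        return [] if h is None else [np.round([d0[0]+(n/2-b)*k,d0[1]+(a-n/2)*k,r_*k],4) for a,b,r_ in h[0][:3]]
    return rec,circ
E
python3 - <<'E'
from h import *
s=readout.read_state(); c=calibration("wrist"); w=read_camera("wrist"); cv2.imwrite("pics/w8.png",w); P=s["tool_pos"]; print(P,s["force"],s["joint_positions"].round(2))
for z,a,b in((.096,.0275,.0335),(.06,.033,.0395)):
    rec,circ=rect(w,c,s,P,z); print(z,circ(a,b)); cv2.imwrite(f"pics/rec8_{int(z*1000)}.png",rec)
t=read_camera("top"); cv2.imwrite("pics/t8.png",t)
E
```

```text
[ 0.67028531 -0.14974906  0.2249083 ] [ 0.21610966 -0.53115109 -0.16683845] [-0.37  0.33  1.57  0.    1.23  0.9 ]
0.096 [array([-0.001 , -0.0018,  0.0314]), array([ 0.0083, -0.0013,  0.0314]), array([ 0.0058, -0.0016,  0.0306])]
0.06 [array([-0.0111, -0.0017,  0.0357]), array([-0.0006, -0.0017,  0.036 ]), array([-0.0039, -0.0017,  0.0352])]
```

The beaker rim circle fits at the home height (radius 31.4 mm, centred under the tool). Next I'll go over the pail.

Emit:
jog_arm --pt "-0.015 0.001 0" --pt "-0.028 0.0015 0" --pt "-0.03 0.0015 0" --pt "-0.03 0.0015 0" --pt "-0.03 0.0015 0" --pt "-0.03 0.0015 0" --pt "-0.028 0.0015 0" --pt "-0.02 0.001 0" --pt "-0.009 0 0" --turn '[0, 0, 0, 0, 0, 0, 0, 0, 0]' --grip '[0.3, 0.3, 0.3, 0.3, 0.3, 0.3, 0.3, 0.3, 0.3]'

```text
t: 20.78
tool_pos: [0.4594, -0.2248, 0.219]
eef_rot: [0.989, 0.148, -0.002, -0.002]
force: [-0.0, 0.3, -0.4]
opening: 0.0554
grasp_force: 0.0
```

Emit:
jog_arm --pt "0 0 0" --pt "0 0 0" --pt "0 0 0" --pt "0 0 0" --pt "0 0 0" --pt "0 0 0" --pt "0 0 0" --pt "0 0 0" --pt "0 0 0" --pt "0 0 0" --pt "0 0 0" --pt "0 0 0" --pt "0 0 0" --turn '[-0.124, -0.124, -0.124, -0.124, -0.124, -0.124, -0.124, -0.124, -0.124, -0.124, -0.03, 0, 0]' --grip '[0, 0, 0, 0, 0, 0, 0, 0, 0, 0, 0, 0, 0]'

```text
t: 21.87
tool_pos: [0.4622, -0.2245, 0.2203]
eef_rot: [0.708, 0.706, -0.0, -0.001]
force: [-0.1, -0.4, 0.4]
opening: 0.043
grasp_force: 0.0
```

```bash
python3 - <<'E'
from h import *
s=readout.read_state(); c=calibration("wrist"); w=read_camera("wrist"); cv2.imwrite("pics/w9.png",w); P=s["tool_pos"];R=Ro.from_quat(s["eef_rot"]).as_matrix(); print(P,R[:,0],s["joint_positions"].round(2))
print("bar top cam",plane("top",[(398,203),(407.8,203.3),(417.8,203.5)],.115).round(4), "in tool",((plane("top",(407.8,203.3),.115)[0]-P)@R).round(4))
# same bar in wrist picture, bar top plane z=.119
rec,circ=rect(w,c,s,P,.119,480,.00025); cv2.imwrite("pics/rec9.png",rec)
small=cv2.resize(rec,(32,32),interpolation=cv2.INTER_AREA)  # 3.75 mm per cell
print("\n".join(" ".join("%3d"%v for v in row) for row in small))
E
```

```text
[ 0.46219792 -0.22445645  0.22026733] [0.00180894 0.99999752 0.00130231] [-0.65 -0.04  2.    0.    1.19 -0.65]
bar top cam [[ 0.467  -0.2039  0.115 ]
 [ 0.4668 -0.2291  0.115 ]
 [ 0.4669 -0.2549  0.115 ]] in tool [-0.0048  0.0048  0.1053]
 88 147 172 174 135  98  86  87  87  86 101 148 170 172 168 168 166 171 169 169 169 168 174 172 164 171 176 172 170 175 170 167
124 169 171 170 167 150 104  85  85  86  84  88 123 160 168 169 169 167 170 172 169 172 171 169 171 171 174 173 171 171 177 173
161 169 170 169 170 171 126  85  84  84  85  85  85 104 153 166 172 169 169 169 176 176 172 169 172 173 175 169 167 168 172 170
173 173 169 169 168 155  93  84  84  86  84  84  84  85  91 139 169 168 170 168 171 172 171 169 170 173 175 172 173 174 172 172
168 171 169 167 152  94  85  85  84  85  87  84  85  85  85  87 121 164 168 166 171 169 168 169 170 170 175 173 173 175 170 176
172 170 169 168 113  86  86  85  85  85  86  83  86  86  85  81  74 105 142 159 168 173 172 174 171 171 175 169 171 173 171 172
171 172 167 129  87  86  85  85  84  84  82  86  85  82  71  66  66  65  67  95 154 170 169 1
[... 2534 characters left out ...]
 171 172 170 172 173 173 172 166  29  13  53  69  62  20  25
 19  42  69  69  31  12  18  69 132 175 178 178 172 140  82  67 135 172 171 168 168 170 170 172 165  31  12  33  69  68  38  19
 22  61  69  60  16  12  28  97 107 173 178 179 179 162 146  82 135 170 171 170 171 170 166 168 161  30  11  18  62  69  60  22
 36  68  69  41  12  11  19  62  70  97 145 166 153  97  89 134 130 170 171 173 170 168 166 170 164  34  12  13  45  69  69  35
 60  70  67  24  12  12  20  65  71  71  71  74  68  64  63 108 132 171 167 171 171 169 166 166 163  39  11  12  26  69  71  56
 43  82  82  21  11  12  25  69  71  71  70  68  66  65  62  61 128 171 168 166 170 169 169 167 164  51  11  12  24  87  81  40
```

The bar shows as a strip ~10 mm wide, lying along tool x and about 7.4 mm off in tool y. I'll pin down its ends and the pail's rim.

```bash
python3 - <<'E'
from h import *
import pickle
s=readout.read_state(); c=calibration("wrist"); w=cv2.imread("pics/w9.png"); P=s["tool_pos"];R=Ro.from_quat(s["eef_rot"]).as_matrix()
rec=cv2.imread("pics/rec9.png",0)
print("bar col profile by 6px:",rec[60:372:6,262],rec[60:372:6,272],rec[60:372:6,280])
for r_ in(250,275,300,320):
    row=rec[r_].astype(float); print(r_,np.where(row[200:330]<130)[0][[0,-1]]+200)
rec2,circ=rect(w,c,s,P,.066); print("rim",circ(.0225,.028)); cv2.imwrite("pics/rec9b.png",rec2)
t=cv2.imread("pics/t8.png"); g=cv2.cvtColor(t,cv2.COLOR_BGR2GRAY); print(g[196:216,388:424])
E
```

```text
bar col profile by 6px: [165 166 166 145  85  65  65  65  65  67  66  65  65  64  77  95  95  96
  95  95  95  95  95  96  96  96  97  97  96  97  97  97  97  97  97  97
  97  97  96  96  96  96  96  94  94  93  92  90 104 143 170 169] [169 166 170 172 126  66  65  65  70  89  90  91  88  83  89  95  90  87
  87  90  93  91  90  90  92  93  94  95  95  95  94  94  95  95  95  95
  95  95  95  95  95  96  96  97  96  93 103 148 183 185 175 171] [170 168 168 169 145  74  67  65  66  88  94  98 142 143  99 100 100  97
  93 122 165 163 143  97  82  72  72  73  78  82  85  86  88  87  91  92
  90  91  92  93  94  94  93  93  93 117 165 203 196 180 172 173]
250 [201 305]
275 [246 286]
300 [251 289]
320 [200 287]
rim [array([-0.002 ,  0.006 ,  0.0259]), array([-0.0013,  0.004 ,  0.0279]), array([0.0092, 0.003 , 0.0235])]
[[ 76  79  79  78  77  74  79  74  72  75  71  70  73  68  71  62  59  50
   74 144 172 160 156 155 154 149 152 152 153 155 157 154 156 152 146 147]
 [ 76  75  71  78  72  73  77  76  76  78  77  73  75  74  70  62  57  48
   42  35  86 147 156 151 151 149 151 146 146 150 1
[... 2006 characters left out ...]
  67  61  52  59  70  49  69
   83 110 152 177 150 145 151 149 151 150 153 152 152 152 151 142 101  45]
 [ 77  76  78  76  76  77  77  77  73  69  69  64  56  58  73  99 108 127
  150 173 151 142 144 143 146 151 150 156 152 151 149 148 151 126  57  48]
 [ 76  80  73  73  76  77  73  75  73  68  71  67  58  60 101 154 169 160
  141 127 145 144 146 148 148 147 151 153 150 147 146 150 143 101  43  46]
 [ 76  78  73  73  76  75  74  76  70  79  72  65  56  48  65  92 116 149
  145 144 148 145 146 143 151 154 150 155 151 147 148 149 135  86  49  51]
 [ 76  76  77  75  72  74  76  77  71  73  69  60  51  63 121 158 153 152
  146 146 145 148 142 146 150 151 148 146 152 150 149 155 141  77  43  47]]
```

Emit:
jog_arm --pt "0 0.007 0.01" --pt "0 0 0.02" --pt "0 0 0.025" --pt "0 0 0.02" --pt "0 0 0.015" --pt "0 0 0.012" --pt "0 0 0" --pt "0 0 0" --turn '[0, 0, 0, 0, 0, 0, 0, 0]' --grip '[0, 0, 0, 0, 0, 0, 0, 0]'

```text
t: 22.58
tool_pos: [0.4691, -0.2247, 0.1189]
eef_rot: [0.708, 0.707, -0.0, -0.001]
force: [-0.7, 0.2, 0.6]
opening: 0.0432
grasp_force: 0.0
```

Emit:
jog_arm --pt "0 0 0" --pt "0 0 0" --pt "0 0 0" --pt "0 0 0" --pt "0 0 0" --pt "0 0 0" --pt "0 0 0" --pt "0 0 0" --turn '[0, 0, 0, 0, 0, 0, 0, 0]' --grip '[-0.3, -0.5, -0.7, -0.8, -0.9, -1, -1, -1]'

```text
t: 23.25
tool_pos: [0.47, -0.2253, 0.1207]
eef_rot: [0.707, 0.707, 0.0, 0.001]
force: [-1.1, 0.9, 5.6]
opening: 0.0086
grasp_force: 58.9
```

Emit:
jog_arm --pt "0 0 -0.01" --pt "0 0 -0.02" --pt "0 0 -0.03" --pt "0 0 -0.03" --pt "0 0 -0.03" --pt "0 0 -0.02" --pt "0 0 -0.01" --pt "0 0 0" --pt "0 0 0" --turn '[0, 0, 0, 0, 0, 0, 0, 0, 0]' --grip '[-1, -1, -1, -1, -1, -1, -1, -1, -1]'

```text
t: 24.0
tool_pos: [0.4688, -0.2247, 0.2685]
eef_rot: [0.707, 0.707, -0.0, -0.0]
force: [0.5, -0.6, -2.2]
opening: 0.0087
grasp_force: 58.8
```

```bash
python3 - <<'E'
from h import *
s=readout.read_state(); c=calibration("wrist"); w=read_camera("wrist"); cv2.imwrite("pics/w10.png",w); P=s["tool_pos"];R=Ro.from_quat(s["eef_rot"]).as_matrix(); print(P,s["force"],s["opening"],s["grasp_force"],s["moment"])
for h in(.05,.054,.058): # pail rim plane below TCP
    rec,circ=rect(w,c,s,P,P[2]-h); print(h,circ(.0245,.0275))
    if h==.054: cv2.imwrite("pics/rec10.png",rec); print("\n".join(" ".join("%3d"%v for v in row) for row in cv2.resize(rec,(32,32),interpolation=cv2.INTER_AREA)[4:28]))
print("nest px in view", proj("wrist",(.669,-.1495,.096),c))
E
```

```text
[ 0.46884697 -0.22466686  0.2685129 ] [ 0.49158445 -0.61280242 -2.17637685] 0.0087229455140327 58.808029890060425 [0.03700071 0.03171569 0.05785798]
0.05 [array([ 0.0014, -0.0003,  0.0249]), array([ 0.0006, -0.0031,  0.0248]), array([0.0024, 0.0032, 0.026 ])]
0.054 []
111 176 176 177 167 160 109  88  88  87  88  86  88  87  88  89  90 124 156 167 176 173 176 174 177 179 175 175 176 175 173 175
136 175 179 175 128  90  89  88  88  88  87  86  87  88  88  85  86  89  90 134 179 176 176 176 179 180 176 176 176 177 176 173
 92 130 167 177 128  89  87  88  89  87  86  85  87  78  73  70  69  73  83 136 178 178 177 180 179 178 179 180 178 180 174 173
 88  89 103 147  99  89  86  87  89  88  89  88  73  68  70  69  68  68  68 114 174 174 180 177 176 182 180 181 178 176 177 177
122  90  90  88  90  89  89  89  88  88  89  77  67  69  69  69  68  68  67  68 155 179 181 180 177 180 182 180 180 177 178 177
176 146 100  90  89  88  89  88  89  88  86  67  67  75  77  69  68  77  71  66  99 176 179 180 182 181 182 178 178 181 175 174
176 176 170 105  88  89  88  88  87  89  79  69  89  98  84  70
[... 1595 characters left out ...]
0 156
181 181 182 185 182 183 149  88 113  18  18  42  79  52  72  99  98  71  53  80  41  18  18  61  89 188 194 192 191 186 152 213
174 168 175 185 183 181 122  70  25  19  20  18  32  56  69  99  97  68  56  33  18  20  20  20  61 180 193 193 191 180 189 234
 44  29  44 126 181 179 177  56  18  21  22  18  19  28  68  99  97  68  28  19  18  21  21  18  33 171 194 194 128  41  29  51
 21  20  18  55 134 104  52  19  18  18  18  18  18  21  69  99  97  69  21  18  18  18  18  18  18  50 103 142  56  18  20  21
 21  19  19  18  18  18  18  18  18  18  18  18  18  21  69  99  97  69  21  17  18  18  18  18  18  18  17  18  18  19  19  21
0.058 []
nest px in view [[508.4878282  119.66024026]]
```

The pail hangs symmetric about the tool axis. I'll move it over the nest.

Emit:
jog_arm --pt "0.004 0.01 0" --pt "0.0075 0.02 0" --pt "0.0095 0.025 0" --pt "0.0095 0.025 0" --pt "0.0095 0.025 0" --pt "0.0095 0.025 0" --pt "0.0095 0.025 0" --pt "0.0085 0.0225 0" --pt "0.0055 0.0147 0" --pt "0.0027 0.008 0" --pt "0 0 0.01" --pt "0 0 0.015" --pt "0 0 0.01" --pt "0 0 0" --pt "0 0 0" --turn '[0, 0, 0, 0, 0, 0, 0, 0, 0, 0, 0, 0, 0, 0, 0]' --grip '[-1, -1, -1, -1, -1, -1, -1, -1, -1, -1, -1, -1, -1, -1, -1]'

```text
t: 25.3
tool_pos: [0.6679, -0.1496, 0.2319]
eef_rot: [0.708, 0.706, -0.001, -0.002]
force: [0.3, -0.9, -0.4]
opening: 0.0087
grasp_force: 58.8
```

```bash
python3 - <<'E'
from h import *
s=readout.read_state(); c=calibration("wrist"); w=read_camera("wrist"); cv2.imwrite("pics/w11.png",w); P=s["tool_pos"];R=Ro.from_quat(s["eef_rot"]).as_matrix(); print(P,s["force"])
rec,circ=rect(w,c,s,(.669,-.149),.096); print(circ(.030,.0335),circ(.0275,.03))
print("\n".join(" ".join("%3d"%v for v in row) for row in cv2.resize(rec,(40,40),interpolation=cv2.INTER_AREA)[4:26])) # 3 mm cells
E
```

```text
[ 0.66791155 -0.14955227  0.23190484] [ 0.33986114 -0.86475629 -0.38697163]
[array([0.009 , 0.0008, 0.0328]), array([ 0.0147, -0.0005,  0.0316]), array([-0.0005,  0.0005,  0.0303])] [array([0.0182, 0.0003, 0.0282]), array([0.0002, 0.0008, 0.0299]), array([0.0097, 0.003 , 0.0282])]
202 201 196 126 105 104 103 102 100 104 104 103 102 100 101 102 110 115 154 167 168 182 194 194 191 198 198 198 196 194 202 201 197 200 206 206 198 197 198 203
200 199 195 116 104 104 103 100  98 101 103 103 104 103 104  98  88  79  78  79  83  87 104 143 182 198 198 196 193 196 199 195 199 202 201 201 199 197 195 197
192 193 159 105 101 101 101 101  99 100 103 103 103 101  88  79  86  94 103 108 106 119 153 110 103 164 193 198 196 203 201 197 202 197 196 198 200 198 197 200
191 193 136 103 103 104 104 104 102 100 100 103 103  85  87 104 104  97  90  86  87  95 153 209 185 128 147 199 197 196 200 201 202 200 199 200 195 196 201 206
198 185 112 102 103 104 106 104 104 103 103 103  91  99 100  85  77  76  77  77  77  76  76  91 136 200 165 168 203 195 197 197 199 201 201 201 197 201 203 201
199 151 102 100 10
[... 2001 characters left out ...]
 111 101  79  77  83 150 201 205 202 201 197 196 201 198 201
106 103 102 102 100 103 102 101  98  78  92 109 112 113 113 112  98  78  80  80  78  80 109 115 114 113 110 104  85  90 162 199 206 199 196 197 196 201 203 196
103 103 104 102 100  99 100 103  93  93 110 106 112 114 113 113  92  78  80  80  78  78 107 116 115 114 111 103 125 120 188 200 204 202 204 196 200 199 207 202
101 100 104 103 103 100 101 101  89 107  89 100 113 114 114 113  91  78  80  80  78  78 100 117 116 114 109  77 130 165 176 203 198 201 206 201 202 199 203 202
101 101 104 103 104 101 100  97 100 100  70  85 113 112 114 113  87  78  80  80  78  78  95 115 117 116  96  69  83 115 143 207 202 201 203 205 202 198 200 199
```

Emit:
jog_arm --pt "0.0005 0.001 0.005" --pt "0 0 0.005" --pt "0 0 0.004" --pt "0 0 0.003" --pt "0 0 0.003" --pt "0 0 0" --turn '[0, 0, 0, 0, 0, 0]' --grip '[-1, -1, -1, -1, -1, -1]'

```text
t: 25.85
tool_pos: [0.6701, -0.1487, 0.2132]
eef_rot: [0.707, 0.707, -0.0, -0.001]
force: [-0.2, -0.9, -0.9]
opening: 0.0082
grasp_force: 58.8
```

Emit:
jog_arm --pt "0 0 0.003" --pt "0 0 0.003" --pt "0 0 0.002" --pt "0 0 0" --turn '[0, 0, 0, 0]' --grip '[-1, -1, -1, -1]'

```text
t: 26.18
tool_pos: [0.6702, -0.1488, 0.2055]
eef_rot: [0.707, 0.707, -0.0, -0.001]
force: [-0.5, -0.1, -1.8]
opening: 0.0084
grasp_force: 58.8
```

Emit:
jog_arm --pt "0 -0.001 0.004" --pt "0 0 0.004" --pt "0 0 0.005" --pt "0 0 0.005" --pt "0 0 0.005" --pt "0 0 0.005" --pt "0 0 0.004" --pt "0 0 0" --turn '[0, 0, 0, 0, 0, 0, 0, 0]' --grip '[-1, -1, -1, -1, -1, -1, -1, -1]'

```text
t: 26.85
tool_pos: [0.6689, -0.1487, 0.1726]
eef_rot: [0.707, 0.707, -0.001, -0.001]
force: [0.3, 1.1, -2.6]
opening: 0.0087
grasp_force: 58.8
```

Emit:
jog_arm --pt "0 0 0.005" --pt "0 0 0.005" --pt "0 0 0.005" --pt "0 0 0.005" --pt "0 0 0.005" --pt "0 0 0.004" --pt "0 0 0.004" --pt "0 0 0.003" --pt "0 0 0" --turn '[0, 0, 0, 0, 0, 0, 0, 0, 0]' --grip '[-1, -1, -1, -1, -1, -1, -1, -1, -1]'

```text
t: 27.6
tool_pos: [0.6691, -0.1487, 0.1372]
eef_rot: [0.707, 0.707, -0.0, -0.001]
force: [-0.5, -0.1, -1.4]
opening: 0.0082
grasp_force: 58.8
```

Emit:
jog_arm --pt "0 0 0.002" --pt "0 0 0.002" --pt "0 0 0.002" --pt "0 0 0" --turn '[0, 0, 0, 0]' --grip '[-1, -1, -1, -1]'

```text
t: 27.93
tool_pos: [0.6693, -0.1488, 0.1319]
eef_rot: [0.707, 0.707, -0.0, -0.0]
force: [-0.2, 0.5, -1.0]
opening: 0.0086
grasp_force: 58.8
```

Emit:
jog_arm --pt "0 0 0.0015" --pt "0 0 0.001" --pt "0 0 0" --turn '[0, 0, 0]' --grip '[-1, -1, -1]'

```text
t: 28.18
tool_pos: [0.6694, -0.1489, 0.1296]
eef_rot: [0.707, 0.707, -0.0, -0.0]
force: [-0.5, -0.2, -1.1]
opening: 0.008
grasp_force: 58.8
```

Emit:
jog_arm --pt "0 0 0.001" --pt "0 0 0.001" --pt "0 0 0" --turn '[0, 0, 0]' --grip '[-1, -1, -1]'

```text
t: 28.43
tool_pos: [0.67, -0.149, 0.1288]
eef_rot: [0.707, 0.707, 0.0, 0.001]
force: [-0.3, 0.4, 2.6]
opening: 0.0088
grasp_force: 59.2
```

Emit:
jog_arm --pt "0 0 0.001" --pt "0 0 0" --turn '[0, 0]' --grip '[-1, -1]'

```text
t: 28.6
tool_pos: [0.6704, -0.149, 0.1288]
eef_rot: [0.707, 0.707, 0.001, 0.001]
force: [-1.9, 1.1, 4.5]
opening: 0.0082
grasp_force: 59.6
```

Seated at 128.8 mm, against 128.7 mm expected. I'll release and retreat.

Emit:
jog_arm --pt "0 0 -0.002" --pt "0 0 0" --pt "0 0 0" --pt "0 0 0" --pt "0 0 0" --pt "0 0 -0.005" --pt "0 0 -0.015" --pt "0 0 -0.03" --pt "0 0 -0.03" --pt "0 0 -0.03" --pt "0 0 -0.02" --pt "0 0 0" --pt "0 0 0" --turn '[0, 0, 0, 0, 0, 0, 0, 0, 0, 0, 0, 0, 0]' --grip '[-0.8, -0.6, -0.4, -0.2, -0.1, -0.1, -0.1, -0.1, -0.1, -0.1, -0.1, -0.1, -0.1]'

```text
t: 29.68
tool_pos: [0.6705, -0.1492, 0.2624]
eef_rot: [0.707, 0.707, 0.001, 0.003]
force: [-0.6, 0.1, -1.0]
opening: 0.0381
grasp_force: 0.0
```

```bash
python3 - <<'E'
from h import *
s=readout.read_state(); c=calibration("wrist"); w=read_camera("wrist"); cv2.imwrite("pics/w12.png",w); P=s["tool_pos"]; print(P,s["force"],s["grasp_force"])
for z,a,b in((.074,.0245,.0275),(.096,.028,.0335)):
    rec,circ=rect(w,c,s,(.669,-.149),z); print(z,circ(a,b))
# bar strip at its home height z=.127: width and place
rec,_=rect(w,c,s,(.669,-.149),.127); 
for r_ in(200,240,280,320): print(r_,rec[r_,190:300:4])
t=read_camera("top"); sc=read_camera("scene"); t0=cv2.imread("pics/top0.png")
d=cv2.absdiff(t,t0).max(2)
for n,(u,v) in dict(teacup=(289,118),brush=(325,169),red=(193,189),yellow=(235,243),bowl=(156,248),jar=(180,128),tin=(372,250),pink=(435,216)).items(): print(n,d[v-10:v+10,u-10:u+10].mean().round(1),end=" ")
E
```

```text
[ 0.67046041 -0.14921521  0.26236377] [-0.57637586  0.10447773 -0.96681061] 0.0
0.074 [array([ 0.001 , -0.0036,  0.0261]), array([ 0.0167, -0.0013,  0.0271]), array([-0.0075, -0.0013,  0.0274])]
0.096 [array([ 0.0057, -0.0044,  0.0333]), array([ 0.0089, -0.0032,  0.0331]), array([ 0.0014, -0.0047,  0.0303])]
200 [ 73  80  92 103 110 111 108 103 104 108 112 113 112 111 109 107 124 168
 197 180 138 107  98  85  78  74  73  71]
240 [ 75  74  74  75  76  76  77  86 100 109 111 113 112 110 110 108 100  83
  76  76  77  76  74  73  75  93 121 139]
280 [ 75  76  75  75  76  75  76  85  99 108 112 112 112 111 110 108  99  84
  77  76  76  76  75  75  75  74  73  72]
320 [196 194 194 195 195 189 174 145 114 107 111 113 112 110 108 106 115 150
 187 199 197 192 189 193 198 201 202 201]
teacup 16.6 brush 17.5 red 18.3 yellow 20.0 bowl 20.2 jar 19.0 tin 132.0 pink 14.6
```

```bash
python3 -c "
from cell import r
print(r.finish_job())"
```

```text
the job is handed in; nothing more can be done
None
```

The job is handed in: the beaker stands in the tub and the pail in the beaker, both seated within about 0.1 mm of the home heights by TCP height and a light contact force, in about 30 s of robot time; I stood the beaker upright on the open bench by the rack, not the mat, and could not recheck the tin because the arm hid it.

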